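# Press the lever to raise the heavy flap of the waste box

## Robot

A 6-joint arm with a two-finger parallel gripper is mounted at the origin on a cart in front of the work surface, level with it; the furniture and walls round the work are solid. World frame = base frame: x ahead of the robot, y to its left, z up, the work surface at z = 0. Lengths are in mm, angles in rad, forces in N, time in s.
With the tool pointing down it reaches from about 300 to 775 mm from the base axis. Payload 14.6 kg.
Tool frame: the origin (TCP) lies midway between the tips of the shut fingers; the grasp point (between the pads) lies 19 mm behind it (grip_depth is the distance from the TCP to the grasp point, in mm); z points along the fingers, y is the direction in which the jaws open and shut (so a half turn about z gives the same grasp; the last joint's range is limited). The gripper opens to 94 mm and grips with 3 to 60 N. Pads are 16 mm wide; open, the fingers measure 119 mm over their backs; the gripper's body (75 mm by 177 mm) begins 78 mm behind the grasp point.
Start: joints at [-1.213, 0.3, 1.521, -0, 1.321, -0.067], TCP at [226.668, -501.11, 205.446] pointing down, gripper open.
Joint ranges: [-3.03, 3.03], [-0.79, 2.21], [0.23, 2.52], [-1.04, 4.18], [0, 3.07], [-2.55, 2.55]. Speed limits (rad/s): [2.22, 2.22, 2.57, 3.14, 3.14, 3.14].

## Interface

Orientations are given as [roll, pitch, yaw] about the fixed x, y, z axes, in that order (R = Rz(yaw) Ry(pitch) Rx(roll)).
In Python, from cell import read_state, camera, camera_info, sign_off, grip_depth gives the robot as it stands.
- The arm moves only by the tool drive_tool, never from a script. Its argument "motion" is one flat list of numbers, 4 for each row, row after row: the shift along the tool's x, y, z in mm, then the turn about the tool's z in rad. A call has 1 to 8 rows; each row shifts and turns the pose as measured when the row begins, along the tool's axes as they then stand; what a row does not reach is not made up. A row lasts 1/12 s, in which the tool goes at most 41.7 mm and 7.16 degrees, less where a joint would pass 70% of its speed; a pose out of reach is approached as far as the arm can. A call is refused whole if a number of a shift passes 41.7 or a number of a turn 0.125, either way. A call with a gripper value outside its range is refused whole. "jaw" is the closure, from 0 (fully open) to 1 (shut), set as the call begins (left out, the last holds). The fingers move at their own pace and stop on an object; "grip_force" is the grip in N (left out, the last holds). Time passes only in rows, so rows that do not move let the fingers close. It gives the time, the measured TCP pose, the force and the opening at its end, in the units of the state.
- read_state(): the state, without advancing time (a new reading comes with each control period).
- camera(name): name is "side" or "top" or "wrist"; returns the picture (384x512x3 uint8, red, green, blue); there is no depth.
- camera_info(name): a dict with "fovy" (degrees; the focal length in pixels is half the picture's height over the tangent of half this angle, whatever the lens; pixels are square), "cx", "cy" (the principal point, pixels), "camera_from_world" (4x4, takes a point from world to camera coordinates). Camera axes: x right, y up, looking along -z (the intrinsics and any distortion apply to the point x, -y, -z); pixel columns grow to the right and rows downward; lengths in mm; the calibration is good to about 2 mm. A picture is of the moment at which its call begins: read the wrist's pose just before it. camera_info takes no time and is no camera call; for the wrist camera it gives the pose at the moment of the call.
- sign_off(): hands the job in, once; it reports no verdict.
The state is a dict: "clock": time; "joints": joint angles; "qd": joint speeds; "effort": joint torques, N m; "eef_pos": TCP position; "eef_rot": TCP orientation; "wrist_force": force on the tool from outside, world axes, zero at the start; "moment": the same for the moment, N m; "finger_gap": finger opening in mm.
Only numpy, scipy, OpenCV 4.12 (cv2) and the standard library are available. Lean on these libraries where they do the work, as an engineer would, in place of code of your own. Each camera call takes 0.05 s, during which the arm holds its last target. There are 200 camera calls.

## Task

Open the small steel waste box and keep it open: with a fingertip push the upright pin of the swinging stop, so that the stop turns all the way out from under the long lever, then press the pad on the lever's long end down onto its rest so that the heavy flap rises at the other end. Finish while still holding the lever down with the flap up. Only push and press: do not lift the lever out of its fork, do not touch the flap, and leave the loupe, the ink tin and the quoin beside it where they stand.

Things in the scene. Friction and masses are not known exactly. Their poses are not given: they have to be found in the camera images.
- waste_box: Low steel waste box on a dark base, fixed; place and yaw vary. Origin on the bench under the lever's pivot; +x points from the lever's long end to the box, z up. The box (x 95 to 189 mm, 146 mm wide, 86 mm high) has the flap on top. A fork (34 x 49 mm, 105 mm high) stands at x = 0, a rest for the long end (rubber top 42 mm high) at x = -150 mm.
- lever: Dark steel lever, 275 x 24 x 12 mm, along the box's x axis; its cross pin (the origin) lies loose in the fork's open notches. The long end (-x) starts high, tilted 0.25 rad; the short end (80 mm, +x) has a roller under the flap's front edge. Body axes parallel to the box's at the start. About 3 to 8 N at the pad brings it down to the rest; with the stop under it, it yields only about 10 mm.
- lever_pad (a point): Centre of the top face of the round black pad (38 mm across, 10 mm thick) on the lever's long end. About 150 mm above the bench at the start and about 65 mm when the lever lies on its rest; it moves on an arc of about 180 mm radius about the pivot (horizontally it shifts by less than 12 mm).
- lever_pivot (a point): Middle of the lever's cross pin, 90 mm above the bench while it lies in the fork.
- stop (a joint): Swinging stop: level steel bar, 122 x 16 x 11 mm, top 99 mm high, turning about an upright post on the box's -y side. 0 (starts 0 to 0.15): along the box's y axis, inner end under the lever, outer end with the pin away from it. Grows to 1.4 rad (end stop) anticlockwise from above, the pin swinging to +x. The lever is free above about 1.0. It stays where left; about 1.5 N at the pin moves it.
- stop_pin (a point): On the upright steel pin at the outer end of the stop: 12 mm thick, from 99 to 145 mm above the bench; this point is 128 mm high. It swings on a circle of 55 mm radius about the post.
- stop_post (a point): Axis of the stop's post, at x = -75 mm, y = -55 mm of the waste box; this point is 100 mm above the bench.
- flap (a joint): Heavy steel flap (127 x 146 x 12 mm, about 1.6 kg) hinged on the box's far (+x) rim. 0 is shut, grows as it opens; about 0.4 rad with the lever on its rest. It falls shut when the lever is let go. Not to be touched.
- flap_edge (a point): Middle of the flap's front edge, above the lever's short end; 93 mm above the bench when shut.
- loupe: Black loupe, 37 mm across and 38 mm high, standing left of the lever; a bystander. Origin under its centre.
- tin_red: Ink tin, 69 mm across and 50 mm high, standing left of the fork; a bystander. Origin under its centre.
- quoin_1: Small dark steel wedge block, 24 x 52 x 17 mm, lying near the lever's long end on the -y side; a bystander. Origin under its centre.

How it is judged:
By the outcome, as a careful person would: the job done as asked, in the order asked, and still so for the second after the job is handed in, while the arm keeps its last pose, push and grip.
It also fails if it takes over 45 s, if anything falls off the work surface, if the arm or the gripper's body presses on something with over 40 N, if the wrist force passes 120 N, or if a joint passes its speed limit or range.

## Working session

There is one attempt and no reset: what is moved stays moved. The work goes in short steps, Python scripts to look and compute and a tool call to move; the robot and the scene stay as the last step left them, time stands still between calls to the robot, and variables do not carry over. Pictures are saved under pics/ and viewed, on a budget of 10 in all, crops included, one or two more only if the job needs it, and the job is handed in when it is done.

Besides the shell and the picture viewer there is one more tool, called after "Call:" as a command line: name --argument value ..., lists and objects as JSON in quotes. drive_tool: Moves the arm, as the interface text tells. Its arguments: {"type":"object","properties":{"motion":{"type":"array","items":{"type":"number"}},"jaw":{"type":"number"},"grip_force":{"type":"number"}},"required":["motion"]}

```bash
mkdir -p pics; ls; python3 - <<'E'
from cell import *
import cv2,numpy as np
print(read_state(), grip_depth)
for n in("side","top"):
    im=camera(n); cv2.imwrite(f"pics/{n}0.png",im[:,:,::-1])
    print(n,{k:(np.round(v,3).tolist() if k=="camera_from_world" else v) for k,v in camera_info(n).items()})
E
```

```text
pics
{'clock': 0.0, 'joints': array([-1.21260439e+00,  3.00491600e-01,  1.52156967e+00, -1.65323634e-05,
        1.32070953e+00, -6.66155482e-02]), 'qd': array([ 0.00091572,  0.0016938 ,  0.00051883,  0.0009418 , -0.00078626,
        0.00178385]), 'effort': array([-1.53666369e-03, -5.31802726e+01, -3.52734661e+01,  7.07161613e-02,
        2.43942667e-02, -8.95952940e-05]), 'eef_pos': array([ 226.57363731, -500.87596457,  204.87991828]), 'eef_rot': array([-3.14041606e+00, -6.24466975e-05,  4.24811554e-01]), 'wrist_force': array([-0.14330659, -0.22276859, -0.70501052]), 'moment': array([-0.02183014, -0.00227209, -0.05959354]), 'finger_gap': 93.89184239718196} 18.8
side {'fovy': 44.20900717709294, 'cx': 259.93102891850776, 'cy': 189.29175539394598, 'camera_from_world': [[-1.0, 0.012, 0.022, 613.954], [0.014, -0.433, 0.901, -98.012], [0.02, 0.901, 0.432, -1089.643], [0.0, 0.0, 0.0, 1.0]]}
top {'fovy': 53.28893391575657, 'cx': 258.30364040142774, 'cy': 188.24748713338872, 'camera_from_world': [[-0.018, -0.999, -0.03, 48.086], [0.993, -0.022, 0.116, -621.351], [-0.116, -0.028, 0.993, -963.759], [0.0, 0.0, 0.0, 1.0]]}
```

View pics/top0.png

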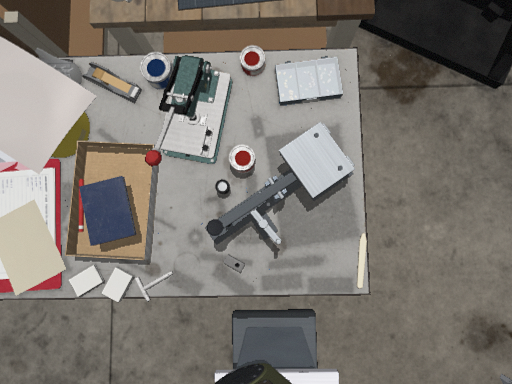

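View pics/side0.png

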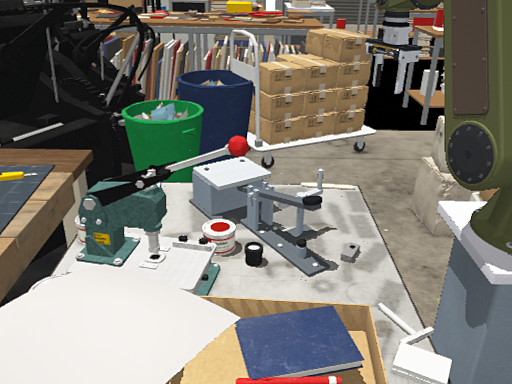

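The top view shows the pad near (215,228), the pin near (278,241) and the flap near (317,160). The side view shows the pad near (313,201) and the pin near (320,180). I'll zoom in on both.

```bash
cat > h.py <<'E'
import numpy as np, cv2
from cell import *
def ray(n,u,v,info=None):
    i=info or camera_info(n); f=192/np.tan(np.radians(i["fovy"]/2)); M=np.array(i["camera_from_world"])
    d=M[:3,:3].T@np.array([(u-i["cx"])/f,-(v-i["cy"])/f,-1]); return -M[:3,:3].T@M[:3,3],d
def onz(n,u,v,z,info=None):
    o,d=ray(n,u,v,info); return o+d*(z-o[2])/d[2]
def proj(n,p,info=None):
    i=info or camera_info(n); f=192/np.tan(np.radians(i["fovy"]/2)); M=np.array(i["camera_from_world"])
    c=M[:3,:3]@np.array(p)+M[:3,3]; return i["cx"]-f*c[0]/c[2], i["cy"]+f*c[1]/c[2]
def tri(a,b):
    (o1,d1),(o2,d2)=ray(*a),ray(*b)
    t=np.linalg.lstsq(np.c_[d1,-d2],o2-o1,rcond=None)[0]; p,q=o1+t[0]*d1,o2+t[1]*d2
    return (p+q)/2,np.linalg.norm(p-q)
E
python3 - <<'E'
import cv2,numpy as np
a=cv2.imread("pics/top0.png")[115:255,195:360]; b=cv2.imread("pics/side0.png")[155:275,185:365]
cv2.imwrite("pics/c.png",np.vstack([cv2.resize(a[55:],(660,340),interpolation=2)[:, :],cv2.resize(b[5:70],(720,260),interpolation=2)[:,:660]]))
E
```

```text
(no output)
```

View pics/c.png

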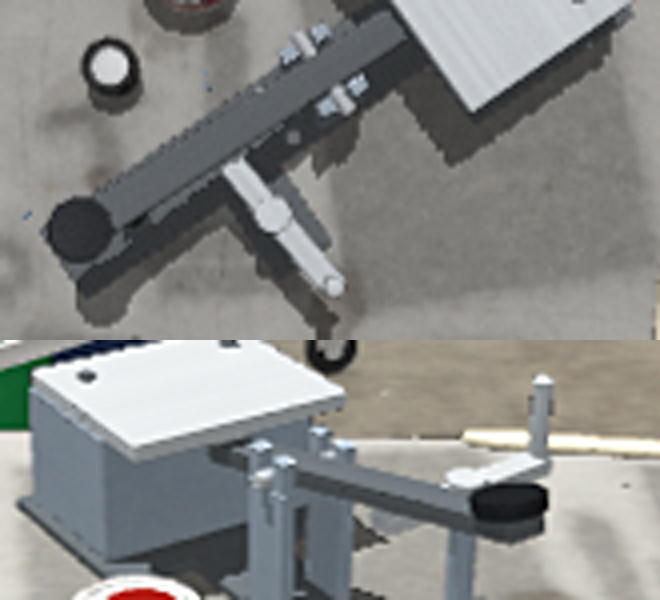

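```bash
python3 - <<'E'
from h import *
np.set_printoptions(precision=1,suppress=True)
pad=onz("top",215,227.5,150);post=onz("top",263.5,223.5,103);pin=onz("top",278.5,241.2,145);fk=onz("top",275.9,187.75,105)
print(pad,post,pin,fk)
print(tri(("top",215,227.5),("side",312.5,198)),tri(("top",278.5,241.2),("side",320.5,170)))
d=(fk-pad)[:2];yaw=np.arctan2(d[1],d[0]);print(yaw,np.linalg.norm(d),np.linalg.norm((pin-post)[:2]))
for yaw in (yaw,):
  R=np.array([[np.cos(yaw),-np.sin(yaw)],[np.sin(yaw),np.cos(yaw)]])
  print("pivot from post",post[:2]-R@[-75,-55],"from pad",pad[:2]+R@[175,0]);
  q=R.T@(pin-post)[:2]; print("stop ang",np.arctan2(q[0],-q[1]))
  print("loc",R.T@(pad-fk)[:2],R.T@(post-fk)[:2])
  o=post[:2]-R@[-75,-55]
  for a in (0,.5,1,1.4): print(a,post[:2]+R@[55*np.sin(a),-55*np.cos(a)])
print(camera_info("wrist")["camera_from_world"])
E
```

```text
[520.4 133.6 150. ] [528.5  22.8 103. ] [486.5 -11.4 145. ] [614.5  -9.1 105. ]
(array([519.9, 134.2, 146.6]), np.float64(0.9642501874972425)) (array([485.9, -11.3, 142.1]), np.float64(1.160476328175952))
-0.9876406818373603 170.95631865015326 54.182670056785895
pivot from post [615.7  -9.5] from pad [616.7 -12.4]
stop ang 0.10015983558584525
loc [-171.   -0.] [-74.  -54.2]
0 [482.6  -7.4]
0.5 [502.8 -25.7]
1 [529.2 -32.2]
1.4 [550.6 -27.6]
[[   0.4   -0.9   -0.  -550.5]
 [   0.9    0.4   -0.2   25. ]
 [   0.2    0.1    1.  -390.6]
 [   0.     0.     0.     1. ]]
```

Both views agree: heights of 147 and 142 mm against 150 and 145, a stop radius of 54 mm, and a pad-to-pivot distance of 171 mm. I'll shut the jaws, turn the tool so its x axis faces the mean push direction (yaw −0.288), and approach.

Call:
drive_tool --motion '[0, 0, 0, 0.119, 0, 0, 0, 0.119, 0, 0, 0, 0.119, 0, 0, 0, 0.119, 0, 0, 0, 0.119, 0, 0, 0, 0.119, 5, -35, 0, 0, 5, -35, 0, 0]' --jaw 1

```text
clock: 0.77
eef_pos: [256.0, -438.2, 201.4]
eef_rot: [-3.136, 0.005, -0.33]
wrist_force: [1.0, 0.1, 0.1]
finger_gap: 43.9
```

Call:
drive_tool --motion '[5, -38, 0, 0, 5, -38, 0, 0, 5, -38, 0, 0, 5, -38, 0, 0, 5, -38, 0, 0, 5, -38, 0, 0, 5, -38, 0, 0, 5, -38, 0, 0]'

```text
clock: 1.43
eef_pos: [394.7, -150.6, 201.1]
eef_rot: [-3.134, 0.008, -0.336]
wrist_force: [0.1, -0.9, 0.1]
finger_gap: 0.3
```

```bash
cat >> h.py <<'E'
from scipy.spatial.transform import Rotation as Ro
def to(p):
    s=read_state(); R=Ro.from_euler("xyz",s["eef_rot"]).as_matrix()
    print("at",np.round(s["eef_pos"],1),np.round(s["eef_rot"],3),"F",np.round(s["wrist_force"],1),"t",round(s["clock"],2),"gap",round(s["finger_gap"],1))
    print("shift",np.round(R.T@(np.array(p)-s["eef_pos"]),1))
E
python3 -c "
from h import *
to([450,-1,205])"
```

```text
at [ 394.7 -150.6  201.1] [-3.134  0.008 -0.336] F [ 0.1 -0.9  0.1] t 1.43 gap 0.3
shift [   2.8 -159.5   -2.8]
```

Call:
drive_tool --motion '[1, -36, 0, -0.02, 1, -36, 0, -0.02, 1, -36, 0, 0, 1, -30, 0, 0, 0, -15, 10, 0, 0, 0, 20, 0, 0, 0, 0, 0]'

```text
clock: 2.02
eef_pos: [447.2, 9.0, 171.1]
eef_rot: [-3.133, 0.008, -0.286]
wrist_force: [-0.1, 0.2, -0.8]
finger_gap: 0.8
```

```bash
python3 - <<'E'
from h import *
to([452,-1,113])
i=camera_info("wrist"); w=camera("wrist"); t=camera("top")
print(proj("wrist",[486.5,-11.4,145],i),proj("wrist",[486.5,-11.4,99],i),proj("wrist",read_state()["eef_pos"],i))
cv2.imwrite("pics/n1.png",np.vstack([w[:,:,::-1],cv2.resize(t[170:260,190:318,::-1],(512,360))])[:600])
cv2.imwrite("pics/n1.png",np.hstack([cv2.resize(w[:,:,::-1],(400,300)),cv2.resize(t[165:255,180:300,::-1],(400,300),interpolation=2)]))
E
```

```text
at [447.2   9.  171.1] [-3.133  0.008 -0.286] F [-0.1  0.2 -0.8] t 2.02 gap 0.8
shift [ 7.9  8.7 58. ]
(np.float64(268.0519825539214), np.float64(152.56116090316567)) (np.float64(266.2340283977427), np.float64(144.04366806045152)) (np.float64(255.1093602800892), np.float64(233.6019918363435))
```

View pics/n1.png

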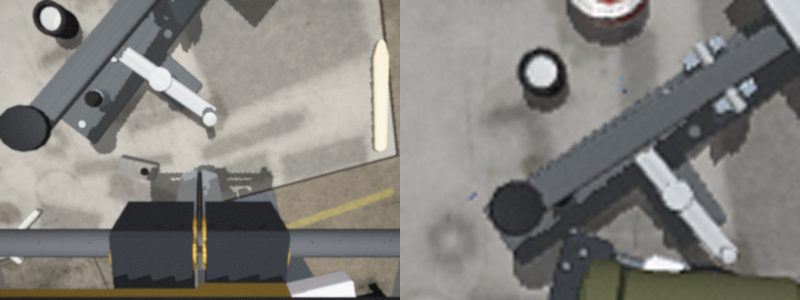

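The wrist view puts the pin at about (267,151) px, against a predicted (268,152.6), so the estimate holds. Next I'll descend behind the pin and compute the arc in tool axes.

Call:
drive_tool --motion '[4, 4, 20, 0, 4, 4, 20, 0, 0, 0, 18, 0, 0, 0, 0, 0]'

```text
clock: 2.45
eef_pos: [456.0, -4.4, 119.3]
eef_rot: [-3.131, -0.003, -0.291]
wrist_force: [0.6, -0.2, 0.0]
finger_gap: 0.3
```

```bash
python3 - <<'E'
from h import *
yaw=-.988; R=np.array([[np.cos(yaw),-np.sin(yaw)],[np.sin(yaw),np.cos(yaw)]]); n=np.array([np.cos(-.286),np.sin(-.286)])
last=None
for a in (.1,.3,.5,.7,.9,1.1,1.3,1.4):
    p=np.array([528.5,22.8])+R@[55*np.sin(a),-55*np.cos(a)]-n*14
    t=[p@n, p@[n[1],-n[0]]]; print(a,p,None if last is None else np.array(t)-last); last=np.array(t)
    if a==.1: to([*p,113])
E
```

```text
0.1 [472.39905442  -7.95343245] None
at [456.   -4.4 119.3] [-3.131e+00 -3.000e-03 -2.910e-01] F [ 0.6 -0.2  0. ] t 2.45 gap 0.3
shift [16.7 -1.2  6.4]
0.3 [480.14404179 -15.73882742] [9.62677815 5.28415996]
0.5 [489.28136425 -21.83034137] [10.48468404  3.266283  ]
0.7 [499.44674561 -25.98512486] [10.92459867  1.11818964]
0.9 [510.23492419 -28.03753978] [10.92898402 -1.07448241]
1.1 [521.21580935 -27.90576284] [10.49766526 -3.22431824]
1.3 [531.95162785 -25.59504755] [ 9.64783772 -5.24561068]
1.4 [537.0930322  -23.64805976] [ 4.38328228 -3.3183786 ]
```

Call:
drive_tool --motion '[8, 0, 2, 0, 8, 0, 2, 0, 5, 2.7, 0, 0, 5, 2.7, 0, 0, 5.3, 1.7, 0, 0, 5.3, 1.7, 0, 0]'

```text
clock: 2.95
eef_pos: [492.7, -26.6, 120.3]
eef_rot: [-3.131, -0.006, -0.293]
wrist_force: [-1.8, 2.2, -0.1]
finger_gap: 0.4
```

```bash
python3 - <<'E'
from h import *
to([499.4,-26,117])
w=camera("wrist"); cv2.imwrite("pics/n2.png",w[:,:,::-1])
E
```

```text
at [492.7 -26.6 120.3] [-3.131 -0.006 -0.293] F [-1.8  2.2 -0.1] t 2.95 gap 0.4
shift [ 6.3 -2.5  3.3]
```

View pics/n2.png

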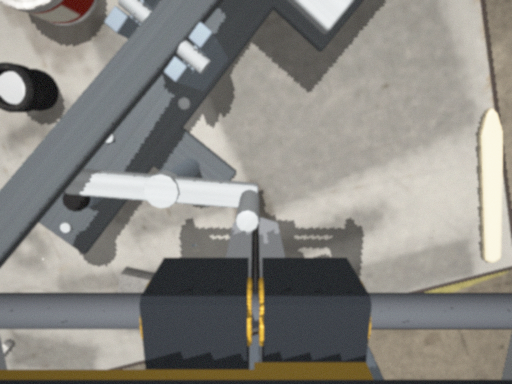

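The fingertip is against the pin at (247,218) px, centred, and the stop is turning (about 0.6 rad). I'll continue along the arc.

Call:
drive_tool --motion '[5.5, -0.5, 1, 0, 5.5, -1, 1, 0, 5.5, -1, 0, 0, 5.5, -1, 0, 0, 5.3, -1.6, 0, 0, 5.3, -1.6, 0, 0]'

```text
clock: 3.5
eef_pos: [529.5, -30.2, 118.9]
eef_rot: [-3.13, -0.007, -0.294]
wrist_force: [-3.2, 2.8, -1.3]
finger_gap: 0.3
```

```bash
python3 - <<'E'
from h import *
to([537.1,-23.6,117])
E
```

```text
at [529.5 -30.2 118.9] [-3.13  -0.007 -0.294] F [-3.2  2.8 -1.3] t 3.5 gap 0.3
shift [ 5.3 -8.5  2. ]
```

Call:
drive_tool --motion '[4, -3.5, 0, 0, 3, -3.5, 0, 0, 2, -3, 0, 0, 2, -2, 0, 0]'

```text
clock: 3.83
eef_pos: [536.9, -22.2, 117.4]
eef_rot: [-3.139, 0.017, -0.293]
wrist_force: [-21.9, -3.1, 12.4]
finger_gap: 0.5
```

```bash
python3 - <<'E'
from h import *
to([537.1,-23.6,117])
w=camera("wrist"); cv2.imwrite("pics/n3.png",w[:,:,::-1])
E
```

```text
at [536.9 -22.2 117.4] [-3.139  0.017 -0.293] F [-21.9  -3.1  12.4] t 3.83 gap 0.5
shift [0.6 1.2 0.4]
```

View pics/n3.png

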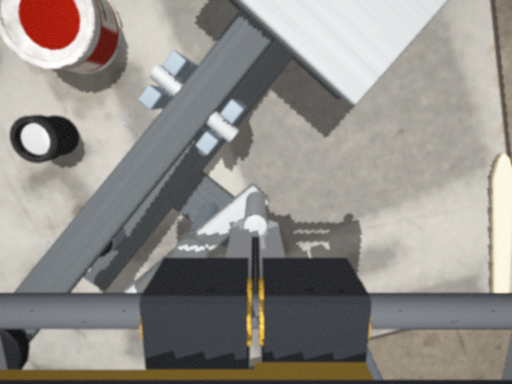

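The stop is at its end stop: 22 N of resistance, with the bar lying beside the lever. I'll back off, rise, and go over the pad.

Call:
drive_tool --motion '[-12, 0, 0, 0, -15, 0, -15, 0, -5, 0, -35, 0, 0, 0, -35, 0, 0, -20, 0, 0, 0, -38, 0, 0, 0, -38, 0, 0, 0, 0, 0, 0]'

```text
clock: 4.55
eef_pos: [538.3, 82.0, 209.1]
eef_rot: [-3.139, 0.011, -0.297]
wrist_force: [0.2, 0.1, -0.6]
finger_gap: 0.2
```

```bash
python3 - <<'E'
from h import *
to([520.4,133.6,175])
cv2.imwrite("pics/n4.png",np.hstack([cv2.resize(camera(c)[:,:,::-1],(400,300)) for c in ("wrist","side")]))
E
```

```text
at [538.3  82.  209.1] [-3.139  0.011 -0.297] F [ 0.2  0.1 -0.6] t 4.55 gap 0.2
shift [-31.9 -44.   34.6]
```

View pics/n4.png

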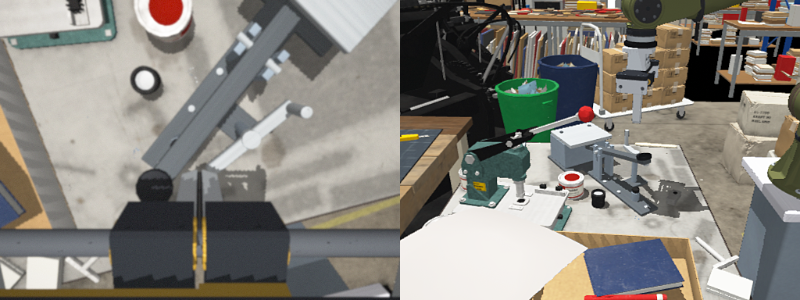

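The stop stays swung out, lying beside the lever with its pin at (306,110) in the left half. The lever is untouched. I'll centre over the pad and come down to contact.

Call:
drive_tool --motion '[-11, -15, 0, 0, -11, -15, 0, 0, -11, -15, 0, 0, 0, 0, 15, 0, 0, 0, 15, 0, 0, 0, 5, 0, 0, 0, 0, 0]'

```text
clock: 5.23
eef_pos: [519.2, 127.9, 173.4]
eef_rot: [-3.14, 0.009, -0.303]
wrist_force: [0.6, 0.2, 0.0]
finger_gap: 0.5
```

```bash
python3 - <<'E'
from h import *
to([520.4,133.6,150])
i=camera_info("wrist");print(proj("wrist",[520.4,133.6,150],i))
w=camera("wrist");cv2.imwrite("pics/n5.png",w[:,:,::-1])
E
```

```text
at [519.2 127.9 173.4] [-3.14   0.009 -0.303] F [0.6 0.2 0. ] t 5.23 gap 0.5
shift [-0.3 -5.8 23.4]
(np.float64(245.20332104540321), np.float64(220.94346378132116))
```

View pics/n5.png

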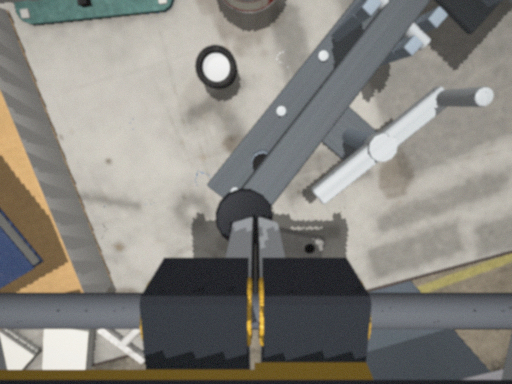

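The pad centre is at (244,217) px against a predicted (245,221). I'll make a small correction and start pressing, following the arc.

Call:
drive_tool --motion '[2, -7, 10, 0, 0, 0, 10, 0, 0, 0, 6, 0, -1, -1, 10, 0, -1, -1, 10, 0, -1, -1, 10, 0]'

```text
clock: 5.78
eef_pos: [523.8, 138.3, 118.2]
eef_rot: [-3.136, 0.003, -0.306]
wrist_force: [-3.1, 2.8, 6.1]
finger_gap: 0.6
```

```bash
python3 - <<'E'
from h import *
to([516.5,141,65])
i=camera_info("wrist")
w=camera("wrist");cv2.imwrite("pics/n6.png",w[:,:,::-1])
E
```

```text
at [523.8 138.3 118.2] [-3.136e+00  3.000e-03 -3.060e-01] F [-3.1  2.8  6.1] t 5.78 gap 0.6
shift [-7.6 -0.1 53.2]
```

View pics/n6.png

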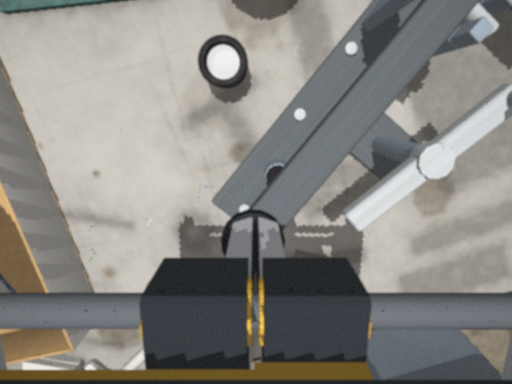

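The tip is on the pad and the lever is going down under 6 N. I'll continue to the rest.

Call:
drive_tool --motion '[-1.5, 0, 11, 0, -1.5, 0, 11, 0, -1, 0, 11, 0, -1, 0, 11, 0, 0, 0, 7, 0, 0, 0, 3, 0]'

```text
clock: 6.33
eef_pos: [521.9, 139.8, 63.0]
eef_rot: [-3.134, -0.005, -0.305]
wrist_force: [0.3, -1.6, 5.4]
finger_gap: 0.5
```

```bash
python3 -c "
from h import *
to([516.5,141,65])"
```

```text
at [521.9 139.8  63. ] [-3.134 -0.005 -0.305] F [ 0.3 -1.6  5.4] t 6.33 gap 0.5
shift [-5.5  0.5 -2. ]
```

Call:
drive_tool --motion '[0, 0, 2, 0, 0, 0, 2, 0, 0, 0, 0, 0]'

```text
clock: 6.58
eef_pos: [522.7, 139.7, 61.6]
eef_rot: [-3.133, -0.006, -0.305]
wrist_force: [-6.2, 0.5, 6.4]
finger_gap: 0.5
```

```bash
python3 - <<'E'
from h import *
to([516.5,141,65])
w=camera("wrist");s=camera("side");t=camera("top")
to([516.5,141,65])
cv2.imwrite("pics/n7.png",np.hstack([cv2.resize(s[140:290,200:400,::-1],(400,300),interpolation=2),cv2.resize(t[110:260,190:390,::-1],(400,300),interpolation=2)]))
E
```

```text
at [522.7 139.7  61.6] [-3.133 -0.006 -0.305] F [-6.2  0.5  6.4] t 6.58 gap 0.5
shift [-6.3  0.6 -3.5]
at [522.8 139.7  61.5] [-3.133 -0.006 -0.305] F [-5.6 -0.4 12.5] t 6.73 gap 0.1
shift [-6.3  0.6 -3.5]
```

View pics/n7.png

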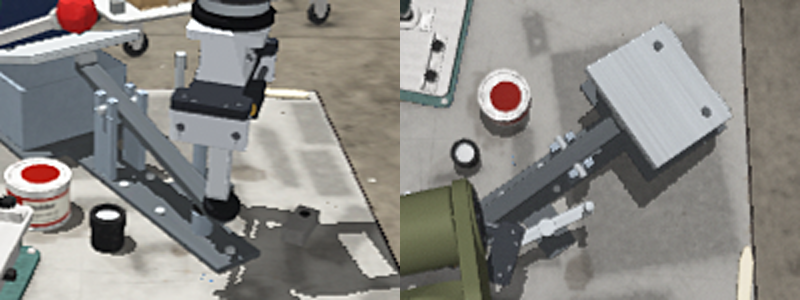

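The flap is raised, the lever is down under the fingertip, and the bystanders look undisturbed. I'll press slightly more to confirm firm contact with the rest.

Call:
drive_tool --motion '[-0.5, 0, 2.5, 0, 0, 0, 1.5, 0, 0, 0, 1, 0, 0, 0, 0, 0, 0, 0, 0, 0]'

```text
clock: 7.15
eef_pos: [522.5, 139.8, 62.3]
eef_rot: [-3.133, -0.007, -0.305]
wrist_force: [-1.7, 0.6, 2.6]
finger_gap: 0.0
```

Call:
drive_tool --motion '[0, 0, 0, 0, 0, 0, 0, 0, 0, 0, 0, 0, 0, 0, 0, 0]'

```text
clock: 7.48
eef_pos: [522.4, 139.8, 62.4]
eef_rot: [-3.133, -0.006, -0.305]
wrist_force: [0.0, -0.4, 2.6]
finger_gap: 0.1
```

Zero rows re-target to the measured pose and so relax the push. I'll end on pushing rows instead.

Call:
drive_tool --motion '[0, 0, 3, 0, 0, 0, 3, 0, 0, 0, 3, 0, 0, 0, 3, 0]'

```text
clock: 7.82
eef_pos: [523.6, 139.9, 60.2]
eef_rot: [-3.132, -0.009, -0.304]
wrist_force: [-23.9, -5.9, 46.3]
finger_gap: 0.1
```

```bash
python3 - <<'E'
from h import *
for k in range(5):
    to([522,140,60]); t=camera("side")
cv2.imwrite("pics/n8.png",cv2.resize(t[140:290,200:400,::-1],(800,600),interpolation=2))
E
```

```text
at [523.6 139.9  60.2] [-3.132 -0.009 -0.304] F [-23.9  -5.9  46.3] t 7.82 gap 0.1
shift [-1.6  0.4  0.1]
at [523.6 139.9  60.2] [-3.132 -0.009 -0.304] F [-22.2  -5.   44.9] t 7.87 gap 0.8
shift [-1.6  0.4  0.1]
at [523.6 139.9  60.2] [-3.132 -0.009 -0.304] F [-22.8  -5.5  45. ] t 7.92 gap 0.5
shift [-1.6  0.4  0.2]
at [523.6 139.9  60.2] [-3.132 -0.009 -0.304] F [-23.8  -4.4  46.2] t 7.97 gap 0.7
shift [-1.6  0.4  0.2]
at [523.6 139.9  60.2] [-3.132 -0.009 -0.305] F [-23.7  -4.9  44.8] t 8.02 gap 0.4
shift [-1.6  0.4  0.2]
```

View pics/n8.png

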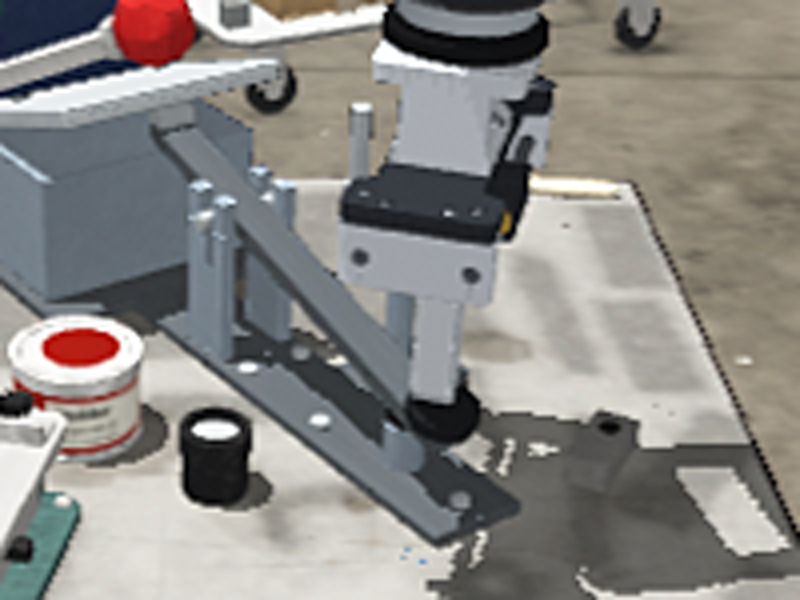

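The lever is hard on its rest with the flap up, but 45 N is more than it needs. I'll relax, then re-press more lightly.

Call:
drive_tool --motion '[0, 0, 0, 0, -0.5, 0, 1.5, 0, -0.5, 0, 2, 0]'

```text
clock: 8.32
eef_pos: [523.7, 140.2, 61.0]
eef_rot: [-3.131, -0.013, -0.304]
wrist_force: [-7.3, -4.9, 23.8]
finger_gap: 0.3
```

```bash
python3 - <<'E'
from h import *
for k in range(6):
    to([522,140,60]); t=camera("top")
E
```

```text
at [523.7 140.2  61. ] [-3.131 -0.013 -0.304] F [-7.3 -4.9 23.8] t 8.32 gap 0.3
shift [-1.6  0.7  1. ]
at [523.7 140.2  61. ] [-3.131 -0.013 -0.304] F [-6.1 -4.5 20.8] t 8.37 gap 0.0
shift [-1.6  0.7  1. ]
at [523.7 140.2  61. ] [-3.131 -0.013 -0.304] F [-7.  -3.4 20.1] t 8.42 gap 0.8
shift [-1.6  0.7  1. ]
at [523.7 140.2  61. ] [-3.131 -0.013 -0.304] F [-6.2 -4.  20.7] t 8.47 gap 0.0
shift [-1.6  0.7  1. ]
at [523.7 140.2  61.1] [-3.131 -0.013 -0.304] F [-6.4 -2.9 20.6] t 8.52 gap 0.4
shift [-1.6  0.7  1. ]
at [523.7 140.2  61.1] [-3.131 -0.013 -0.304] F [-6.8 -3.3 21.2] t 8.57 gap 0.5
shift [-1.6  0.7  1. ]
```

The push is steady at about 21 N with the TCP still and the lever on its rest, so I'm handing in.

```bash
python3 -c "
from cell import *
print(sign_off())"
```

```text
the job is handed in; nothing more can be done
None
```

The waste box is open, and I handed the job in at about 8.6 s with the arm still holding the lever down. `sign_off` gives no verdict.

- **Stop:** I pushed the pin round with the shut fingertips until it met the end stop, at about 22 N. Afterwards the stop stayed clear, lying beside the lever.
- **Lever and flap:** I pressed the pad down along its arc. The side view showed the lever low, its cross pin still in the fork, and the flap up. I did not measure the flap angle.
- **Last checks:** The push was steady at about 21 N and the fingertip was still, at z = 61 mm. In the last pictures I viewed, the loupe and tin stood where they were and the quoin looked undisturbed.

Three things did not go quite as planned:

- **Brief hard press:** I pressed at about 45 N vertically (24 N sideways) for about 0.2 s with the fingertip before easing off. The wrist force stayed well under 120 N.
- **Height:** The final fingertip height is about 4 mm below the nominal 65 mm. The pad's tilt and the give of the rubber may explain it; I did not check.
- **Contact point:** The fingertip sat about 6–7 mm off the estimated pad centre, still within its 19 mm radius.

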